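# Flip the hex key and slacken the clamp screw

### The arm

A 6-joint arm with a two-finger parallel gripper is mounted at the origin on a cart in front of the work surface, level with it; the furniture and walls round the work are solid. World frame = base frame: x ahead of the robot, y to its left, z up, the work surface at z = 0. Lengths are in mm, angles in rad, forces in N, time in s.
With the tool pointing down it reaches from about 275 to 750 mm from the base axis. Payload 10.2 kg.
Tool frame: the origin (TCP) lies between the finger pads; the fingertips stand 17 mm ahead of it and the grasp point (between the pads) lies 2 mm behind it (tips_ahead is the distance from the TCP to the fingertips, in mm); z points along the fingers, y is the line along which they close (so a half turn about z gives the same grasp; the last joint's range is limited). The gripper opens to 85 mm and grips with 20 to 120 N. Pads are 22 mm wide; open, the fingers measure 114 mm over their backs; the gripper's body (76 mm by 85 mm) begins 54 mm behind the grasp point. The pads swing forward as they close: fully open they stand 13 mm farther back than shut.
Start: joints at [1.058, 0.313, 1.498, -0, 1.331, -0.223], TCP at [150.037, 503.11, 214.194] pointing down, gripper open.
Joint ranges: [-2.94, 2.94], [-0.97, 2.17], [0.19, 2.56], [-1.23, 4.37], [0.02, 3.11], [-2.88, 2.88]. Speed limits (rad/s): [2.39, 2.39, 3.01, 3.14, 3.14, 3.14].

### API

Orientations are given as a unit quaternion [w, x, y, z].
In Python, from rig import sense, capture, finish_job, boxes_of, tips_ahead gives the robot as it stands.
- The arm moves only by the tool drive_tool, never from a script. Its argument "commands" is text: rows parted by semicolons, each of 7 numbers parted by spaces: the shift along the world's x, y, z in units of 0.1 m (1.0 is 0.1 m), then the turn, a rotation vector about the world's x, y, z in units of pi/4 rad (1.0 is pi/4 rad), then the opening in per cent of the stroke, from 0 (shut) to 100 (fully open). A call has 1 to 20 rows; each row shifts and turns the commanded pose from where the row before left it; what a row does not reach is not made up. A row lasts 1/12 s, in which the tool goes at most 41.7 mm and 7.16 degrees, less where a joint would pass 70% of its speed; a pose out of reach is approached as far as the arm can. A call with a number of a shift or a turn outside -1 to 1 is refused whole. A call with a gripper value outside its range is refused whole. The fingers move at their own pace and stop on an object; "force" is the grip in N (left out, the last holds). Time passes only in rows, so rows that do not move let the fingers close. It gives the time, the measured TCP pose, the force, the opening and the grip force at its end, in the units of the state.
- sense(): the state, without advancing time (a new reading comes with each control period).
- capture(name): name is "side" or "top"; returns a dict with "pixels" (480x640x3 uint8, blue, green, red), "fov_y" (degrees; the focal length in pixels is half the picture's height over the tangent of half this angle, whatever the lens; pixels are square), "cx", "cy" (the principal point, pixels), "position" and "attitude" of the camera in the world. Camera axes: x right, y down, z forward; pixel columns grow to the right and rows downward; lengths in mm; the calibration is good to about 2 mm. A picture is of the moment at which its call begins. There is no depth.
- finish_job(): hands the job in; it is judged then, once.
Trained networks look in a picture, given as the dict that the camera call returned (one of the last four; its "shot" number tells which), for a name from the list of things; names that differ only in an ending like _2 or _b are one class to them, and where a whole thing is asked for, a point or a joint stands for the part that bears it (a point fixed in the world has none). Each returns a list of dicts, best first, with "confidence" (0 to 1); they miss things now and then, are a little off and sometimes report something else, mostly with a low value. They report only what shows in the picture. A call takes as long as a camera call. They do not tell look-alikes from the thing itself.
- boxes_of(picture, name): "position" ([column, row] in pixels, amid what is visible of it).
The state is a dict: "time_s": time; "joints": joint angles; "dq": joint speeds; "tau": joint torques, N m; "eef_pos": TCP position; "ee_rot": TCP orientation; "force": force on the tool from outside, world axes, zero at the start; "wrist_torque": the same for the moment, N m; "grip_width": opening from 0.0 (shut) to 1.0 (fully open); "grip_force": force on a finger pad.
Only numpy, scipy, OpenCV 4.12 (cv2) and the standard library are available. Lean on these libraries where they do the work, as an engineer would, in place of code of your own. Each camera call takes 0.05 s, during which the arm holds its last target. There are 200 camera calls.

### The job

The screw of the green clamp is too stiff to turn with the hex key as it stands, long arm in the socket. Without turning the screw that way, draw the key out, flip it round so that its short arm goes fully into the socket, and use the long arm as the lever (out to the left, pushed down) to slacken the screw by about an eighth of a turn, anticlockwise as seen from the robot. Leave the key in the screw, short arm still home, and do not disturb the bearing, the tin dish or the small orange box.

Things in the scene. Friction and masses are not known exactly. Their poses are not given: they have to be found in the camera images.
- clamp: Green cast split clamp, fixed to the bench, holding a short upright steel bar. Base plate 110 x 150 x 14 mm, column 56 x 75 mm and 204 mm high, bar top at 210 mm. Origin: centre of the base plate's underside. Its x axis points away from the robot, into the clamp, y to its left, z up; it may be turned up to 0.35 rad about the vertical.
- socket (a point): Centre of the mouth of the hex socket in the screw head, on the level screw axis 170 mm above the bench, 70 mm in front of the clamp's origin. Same axes as the clamp: +x runs down the socket. The dark round head is 40 mm across, 38 mm long. Socket 17.9 mm across flats, 36 mm deep, its outer 7 mm flared by 4 mm all round; at the start two of its flats stand upright, left and right.
- screw (a joint): Angle of the clamp screw in rad: 0 at the start (tight, cannot go below), growing to 1.5 as it is slackened, anticlockwise as seen from the robot (left side goes down). Stiff: about 0.6 N m, plus 0.3 N m per rad/s; it stays where it is left. The key has 10 to 15 degrees of play in the socket under load.
- hex_key: Bright steel L-shaped hex key, 17 mm across flats, 0.3 kg; two flats of each arm stand square to the L's plane. Origin: where the arms' centre lines cross, at the bend (radius 22 mm). Own +x runs along the long arm, own -y along the short arm. Centre of mass 62 mm along x, 11 mm along -y. At the start the L lies about level (bend end sags about 9 mm), long arm in the socket, short arm pointing right.
- short_tip (a point): End of the short arm on its centre line, 80 mm from the key's origin; same axes as the key. A quarter turn of the key, anticlockwise from above, points it into the socket and the long arm to the left.
- long_tip (a point): End of the long arm on its centre line, 180 mm from the key's origin; same axes as the key. At the start 35 mm deep in the socket.
- ball_bearing: Ball bearing lying flat, 62 mm across, 16 mm high; a bystander. Origin: centre of its underside.
- tin_dish: Shallow brown tin dish, 77 mm across, 16 mm high; a bystander. Origin: centre of its underside.
- parts_box_8: Small orange parts carton, 90 x 68 x 45 mm; a bystander. Origin: centre of its underside.
Things that resemble listed ones, but are neither listed nor needed, are in the scene too. Of the things shaped like the clamp, the green one is meant.

How it is judged:
By the outcome, as a careful person would: the job done as asked, in the order asked, and still so for the second after the job is handed in, with the robot touching nothing.
It also fails if it takes over 58 s, if anything falls off the work surface, if the arm or the gripper's body presses on something with over 40 N, if the wrist force passes 120 N, or if a joint passes its speed limit or range.

## Working session

There is one attempt and no reset: what is moved stays moved. The work goes in short steps, Python scripts to look and compute and a tool call to move; the robot and the scene stay as the last step left them, time stands still between calls to the robot, and variables do not carry over. Pictures are saved under pics/ and viewed, at most 10 in all, crops included, and the job is handed in when it is done.

Besides the shell and the picture viewer there is one more tool, called after ">>>" as name(argument=value, ...) on one line, values as JSON. drive_tool: Moves the arm, as the interface text tells. Shifts and turns lie within -1 to 1; 1 stands for 0.1 m of shift or pi/4 rad of turn. Its arguments: {"type":"object","properties":{"commands":{"type":"string"},"force":{"type":"number"}},"required":["commands"]}

```bash
mkdir -p pics; ls; python3 - <<'E'
from rig import sense,capture,boxes_of
import cv2
s=sense(); print({k:s[k] for k in ('time_s','eef_pos','ee_rot','force','grip_width')})
for n in ('side','top'):
    c=capture(n); cv2.imwrite(f'pics/{n}0.png',c['pixels'])
    print(n,c['fov_y'],c['cx'],c['cy'],c['position'],c['attitude'])
    for t in ('clamp','socket','hex_key','short_tip','ball_bearing','tin_dish','parts_box_8'):
        print(t,[(d['position'],round(d['confidence'],2)) for d in boxes_of(c,t)][:4])
E
```

```text
pics
{'time_s': 0.0, 'eef_pos': array([149.90132049, 502.85238721, 213.63410491]), 'ee_rot': array([-2.26513688e-04,  1.44394629e-01,  9.89519975e-01, -5.99844589e-04]), 'force': array([-0.68738393,  0.63489585,  0.29392753]), 'grip_width': 0.9986711263961441}
side 51.355247485827284 320.35462981914196 247.02163845100088 [ 229.03957631 1267.09014106  619.21840106] [ 0.07058939 -0.11337274  0.8181049  -0.55934617]
clamp [([288.0, 262.1], 0.85), ([343.1, 230.0], 0.69), ([340.4, 324.9], 0.57)]
socket [([343.0, 231.1], 0.95), ([342.0, 323.9], 0.87), ([292.6, 264.2], 0.73)]
hex_key [([344.3, 235.1], 0.68)]
short_tip [([340.2, 237.8], 0.92)]
ball_bearing [([394.2, 244.8], 0.5)]
tin_dish [([253.9, 356.9], 0.65)]
parts_box_8 [([330.2, 241.9], 0.4)]
top 55.54063190939489 323.32824430809194 243.86163538738037 [  87.40487469  216.60748968 1154.91357904] [ 0.11944459 -0.54988314  0.80554665 -0.18562358]
clamp [([204.8, 341.6], 0.71), ([290.1, 227.8], 0.56)]
socket [([380.2, 232.9], 0.67), ([289.8, 229.6], 0.64), ([205.6, 341.3], 0.59)]
hex_key [([330.9, 263.5], 0.9)]
short_tip [([326.0, 263.0], 0.57)]
ball_bearing [([462.5, 258.3], 0.77)]
tin_dish [([175.4, 288.6], 0.73)]
parts_box_8 [([437.3, 208.7], 0.8)]
```

View pics/side0.png

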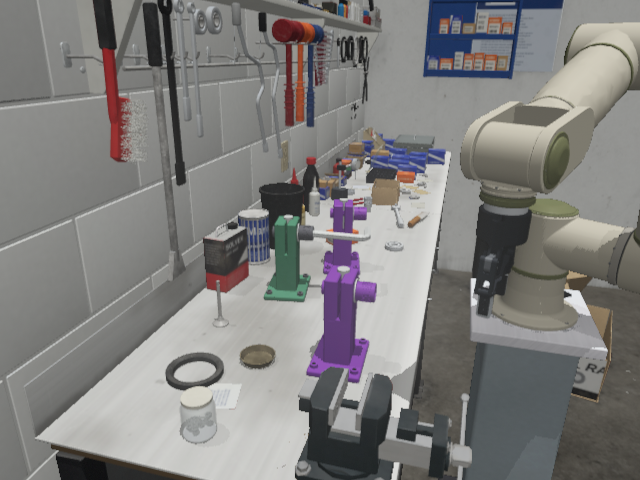

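View pics/top0.png

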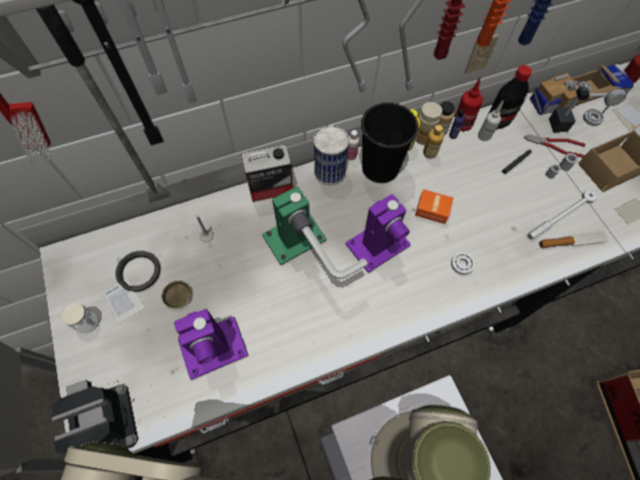

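Side view: the green clamp is at (288,258), with the key running from its head (302,230) to the bend near (368,237). Top view: the green clamp is at (294,222), with the key bend near (335,275) and its short tip near (362,265). Possible mix-ups for the clamp are the purple ones at side (343,230) and (340,324), top (380,232) and (205,341). I choose the green one and fit its pose by silhouette.

```bash
cat > h.py <<'E'
import numpy as np, cv2
from scipy.spatial.transform import Rotation as R
from scipy.optimize import minimize, least_squares
from rig import sense,capture,boxes_of
def q2R(q): return R.from_quat([q[1],q[2],q[3],q[0]])
def proj(c,P):
    P=np.atleast_2d(P); f=240/np.tan(np.radians(c['fov_y']/2))
    p=q2R(c['attitude']).inv().apply(P-np.array(c['position']))
    return np.c_[c['cx']+f*p[:,0]/p[:,2], c['cy']+f*p[:,1]/p[:,2]]
def tri(cs,uv):
    return least_squares(lambda X:np.ravel([proj(c,X)[0]-u for c,u in zip(cs,uv)]),[450,200,150]).x
def world(p,L):  # clamp local -> world
    return R.from_euler('z',p[2]).apply(np.atleast_2d(L))+[p[0],p[1],0]
def box(x,y,z): return np.array([[a,b,c] for a in x for b in y for c in z],float)
BOX=[box((-55,55),(-75,75),(0,14)),box((-28,28),(-37.5,37.5),(0,204))]
def sil(c,p):
    m=np.zeros((480,640),np.uint8)
    for B in BOX:
        cv2.fillConvexPoly(m,cv2.convexHull(np.round(proj(c,world(p,B))*16).astype(np.int32)),1,shift=4)
    return m>0
def green(c):
    h=cv2.cvtColor(c['pixels'],cv2.COLOR_BGR2HSV)
    return (h[...,0]>60)&(h[...,0]<90)&(h[...,1]>90)
E
python3 - <<'E'
from h import *
cs=[capture('side'),capture('top')]
roi=[(slice(190,320),slice(250,330)),(slice(170,280),slice(250,340))]
G=[]
for c,r in zip(cs,roi):
    m=np.zeros((480,640),bool); m[r]=green(c)[r]; G.append(m); print(m.sum(),np.argwhere(m).mean(0)[::-1])
def cost(p): return sum(1-(s:=sil(c,p))[g].sum()/ (s|g).sum() for c,g in zip(cs,G))
x0=tri(cs,[np.argwhere(g).mean(0)[::-1] for g in G]); print(x0)
best=min((minimize(cost,[x0[0],x0[1],a],method='Nelder-Mead',options=dict(initial_simplex=np.array([[x0[0],x0[1],a],[x0[0]+20,x0[1],a],[x0[0],x0[1]+20,a],[x0[0],x0[1],a+.1]]))) for a in (-.3,-.15,0,.15,.3)),key=lambda r:r.fun)
p=best.x; print(p,best.fun)
print('socket',world(p,[-70,0,170]))
ims=[]
for c,r in zip(cs,((slice(180,320),slice(240,400)),(slice(170,310),slice(240,400)))):
    im=cv2.resize(c['pixels'],None,fx=5,fy=5,interpolation=cv2.INTER_CUBIC)
    for B in BOX:
        for i in range(8):
            for j in range(i):
                if (B[i]!=B[j]).sum()==1:
                    a=proj(c,world(p,B[[i,j]]))*5+2
                    cv2.line(im,*[tuple(int(v) for v in q) for q in a],(0,0,255),1)
    for q in ([-70,0,170],[-215,0,170-9],[-215,-80,161]):
        a=proj(c,world(p,q))[0]*5+2; cv2.drawMarker(im,(int(a[0]),int(a[1])),(255,0,255),0,14,2)
    im=im[r[0].start*5:r[0].stop*5,r[1].start*5:r[1].stop*5]; 
    for k in range(0,160,20): cv2.putText(im,str(r[1].start+k),(k*5,10),0,.4,(0,0,0),1)
    for k in range(20,140,20): cv2.putText(im,str(r[0].start+k),(0,k*5+4),0,.4,(0,0,0),1)
    ims.append(im)
cv2.imwrite('pics/ov_side.png',cv2.resize(ims[0],(640,560)));cv2.imwrite('pics/ov_top.png',cv2.resize(ims[1],(640,560)))
E
```

```text
356 [286.89044944 260.49438202]
1838 [288.83188248 228.28346028]
[636.0177501   86.79187774  89.12623385]
[6.45669328e+02 7.10278706e+01 2.38999938e-01] 1.2519737803450868
socket [[577.65906348  54.45669291 170.        ]]
```

View pics/ov_side.png

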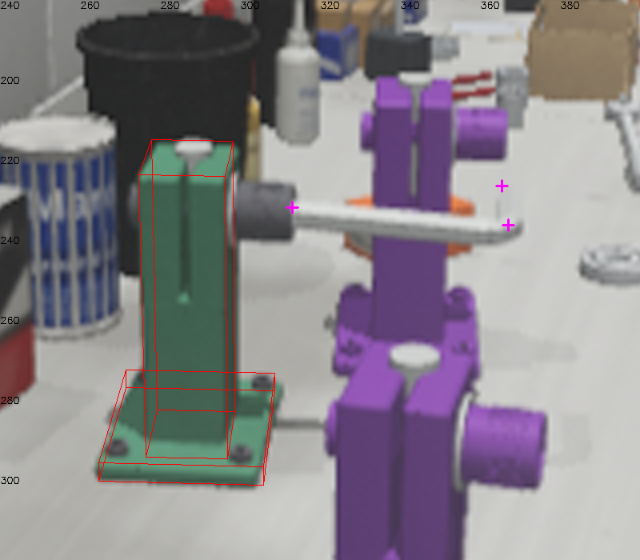

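View pics/ov_top.png

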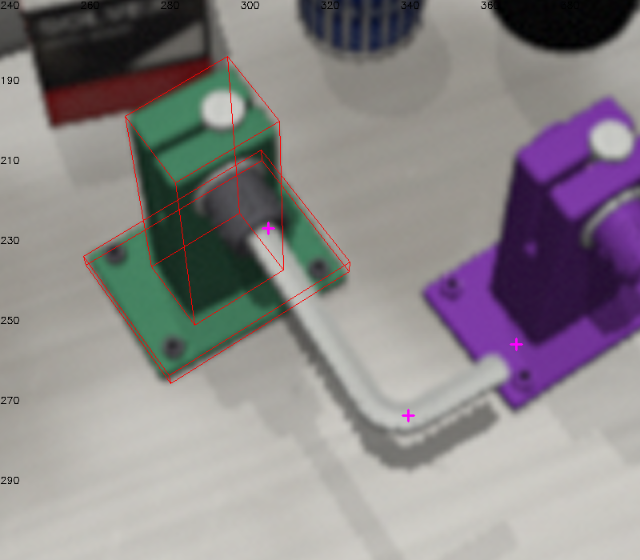

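The fit is off: the column may not be centred on the plate. I'll refit from corner correspondences with the column offset free, and triangulate the key and head.

```bash
python3 - <<'E'
from h import *
cs=[capture('side'),capture('top')]
S=lambda x,y:np.array([x/4+240,y/4+180])-.1
T=lambda x,y:np.array([x/4+240,y/4+170])-.1
# plate corners at z=14 top (local x,y), column corners rel.
obs=[(0,'p',(55,75,14),S(98,470)),(0,'p',(-55,75,14),S(263,475)),(0,'p',(-55,-75,14),S(282,385)),
(1,'p',(55,75,14),T(85,258)),(1,'p',(-55,75,14),T(165,371)),(1,'p',(-55,-75,14),T(347,270)),
(0,'c',(28,37.5,204),S(140,178)),(0,'c',(-28,37.5,204),S(229,178)),(0,'c',(-28,-37.5,204),S(235,141)),(0,'c',(28,-37.5,204),S(152,141)),
(1,'c',(28,37.5,204),T(128,117)),(1,'c',(-28,37.5,204),T(179,180)),(1,'c',(-28,-37.5,204),T(279,122)),(1,'c',(28,-37.5,204),T(228,57)),
(0,'c',(-28,37.5,14),S(228,440)),(1,'c',(-28,37.5,14),T(195,318))]
def res(p):
    o=[]
    for k,t,L,u in obs:
        L=np.array(L,float)
        if t=='c': L[:2]+=p[3:5]
        o.append(proj(cs[k],world(p,L))[0]-u-p[5+2*k:7+2*k])
    return np.r_[np.ravel(o),p[5:]*.7, p[3:5]*.01]
r=least_squares(res,[645,71,.24,0,0,0,0,0,0],x_scale=[10,10,.1,10,10,1,1,1,1],loss='soft_l1'); p=r.x
print(p.round(3)); print(res(p)[:32].reshape(-1,2).round(1).tolist())
print('socket',world(p,[-70,0,170]))
print('bar',tri(cs,[S(193,148),T(222,108)]))
print('bend outer',tri(cs,[S(521,228),T(395,432)]))
print('exit key at head centre',tri(cs,[S(294,211),T(257,235)]), 'head end ctr', tri(cs,[S(290,210),T(256,226)]))
q=[proj(c,world(p,[[-70,0,170],[-215,0,163],[-215,-80,163],[-28,0,170]])) for c in cs]
print(q)
np.save('p.npy',p)
E
```

```text
[ 6.42198e+02  7.47090e+01  2.21000e-01  9.61000e-01 -4.27200e+00
 -1.28000e-01 -9.08000e-01 -5.27000e-01  2.45000e-01]
[[0.2, -0.6], [0.3, -0.6], [-0.7, -1.5], [-0.9, 0.0], [-0.1, 1.9], [0.1, -0.4], [-0.0, -0.3], [-0.8, 0.3], [0.3, 0.7], [0.6, 0.2], [-0.2, -0.5], [-0.7, 0.6], [0.6, -0.0], [0.9, -0.1], [-0.1, 0.9], [-0.0, -0.4]]
socket [[573.89798553  59.37386967 170.        ]]
bar [646.00903473  57.09151996 205.63429206]
bend outer [427.08664738  31.38488007 163.57205708]
exit key at head centre [574.25085574  62.08242838 170.25072769] head end ctr [578.77133718  60.51666997 170.63432392]
[array([[313.52432198, 232.277281  ],
       [367.83608947, 236.18983216],
       [366.64981231, 226.43017716],
       [297.84470729, 231.86232554]]), array([[305.36847995, 228.72499583],
       [339.47289042, 275.95402525],
       [367.00704289, 258.4458571 ],
       [296.03011871, 216.14457842]])]
```

```bash
python3 - <<'E'
from h import *
c=capture('top'); p=np.load('p.npy')
def ray(u,z):
    f=240/np.tan(np.radians(c['fov_y']/2))
    d=q2R(c['attitude']).apply([(u[0]-c['cx'])/f,(u[1]-c['cy'])/f,1]); o=np.array(c['position']); return o+d*(z-o[2])/d[2]
loc=lambda P:R.from_euler('z',-p[2]).apply(P-[p[0],p[1],0])
for n,u,z in [('R plate corners',(346,243),14),('',(369,270),14),('',(410,246),14),('R screw head front',(398,232),170),('L plate',(180,350),14),('',(190,377),14),('',(247,352),14),('',(232,317),14),('L top',(176,325),204),
  ('L top2',(212,312),204),('key line',(318,248.5),166),('key line',(326,260.5),164.5),('short tip',(365.3,262),161)]:
    w=ray(u,z); print(n,u,w.round(0),loc(w).round(0))
E
```

```text
R plate corners (346, 243) [568. -55.  14.] [-100. -110.   14.]
 (369, 270) [471. -82.  14.] [-201. -115.   14.]
 (410, 246) [ 496. -217.   14.] [-207. -253.   14.]
R screw head front (398, 232) [ 484. -147.  170.] [-203. -182.  170.]
L plate (180, 350) [446. 444.  14.] [-111.  404.   14.]
 (190, 377) [373. 438.  14.] [-183.  413.   14.]
 (247, 352) [380. 291.  14.] [-208.  268.   14.]
 (232, 317) [480. 300.  14.] [-109.  255.   14.]
L top (176, 325) [441. 401. 204.] [-125.  363.  204.]
L top2 (212, 312) [441. 323. 204.] [-142.  286.  204.]
key line (318, 248.5) [515.  49. 166.] [-130.    3.  166.]
key line (326, 260.5) [480.  43. 164.] [-166.    4.  164.]
short tip (365.3, 262) [444. -43. 161.] [-220.  -72.  161.]
```

>>> drive_tool(commands="0 0 0.4 0 0 -0.15 100;0.3 -0.2 0.4 0 0 -0.15 100;0.3 -0.3 0.4 0 0 -0.15 100;0.3 -0.3 0.2 0 0 -0.15 100;0.3 -0.3 0 0 0 -0.15 100;0.3 -0.3 0 0 0 -0.15 100;0.3 -0.3 0 0 0 -0.15 100;0.3 -0.3 0 0 0 -0.15 100;0.3 -0.3 0 0 0 -0.15 100;0.2 -0.3 0 0 0 -0.15 100;0.2 -0.3 0 0 0 -0.15 100;0.2 -0.3 0 0 0 -0.15 100;0.2 -0.3 0 0 0 -0.15 100;0.1 -0.3 0 0 0 -0.15 100;0.1 -0.3 0 0 0 -0.15 100;0.1 -0.2 0 0 0 -0.15 100;0.1 -0.2 0 0 0 -0.15 100;0 0 0 0 0 -0.15 100;0 0 0 0 0 -0.15 100;0 0 0 0 0 -0.15 100", force=60)

```text
time_s: 2.72
eef_pos: [488.8, 71.8, 331.4]
ee_rot: [-0.0, 0.97, 0.242, -0.0]
force: [-0.1, 0.8, 0.0]
grip_width: 0.997
grip_force: 0.0
```

Right purple clamp: its plate edge is at local y = −110. Left purple clamp: its column starts at local y = +286. Both leave room. The key line lies about +3 mm off the fitted axis, so I'll descend onto the long arm at local (−140, +3).

>>> drive_tool(commands="0.16 -0.25 -0.2 0 0 -0.142 100;0 0 -0.3 0 0 -0.1 100;0 0 -0.3 0 0 -0.1 100;0 0 -0.3 0 0 0 100;0 0 -0.3 0 0 0 100;0 0 -0.18 0 0 0 100;0 0 -0.1 0 0 0 100;0 0 0 0 0 0 100;0 0 0 0 0 0 100;0 0 0 0 0 0 100")

```text
time_s: 3.55
eef_pos: [505.4, 47.1, 164.9]
ee_rot: [0.0, 0.994, 0.113, 0.001]
force: [0.1, -0.6, -0.3]
grip_width: 1.0
grip_force: 0.0
```

```bash
python3 - <<'E'
from h import *
s=sense(); print(s['eef_pos'],s['ee_rot'],s['force'],s['joints'])
c=capture('top'); cv2.imwrite('pics/g1.png',cv2.resize(c['pixels'][150:310,230:430],None,fx=4,fy=4,interpolation=2)[:600])
E
```

```text
[505.4108091   47.14429549 164.91764475] [3.05795511e-04 9.93564585e-01 1.13260274e-01 1.19644836e-03] [ 0.14105144 -0.55953189 -0.30108152] [-1.38160571e-01  3.18195061e-01  1.62470121e+00  3.80906643e-06
  1.19622656e+00  1.20562653e+00]
```

View pics/g1.png

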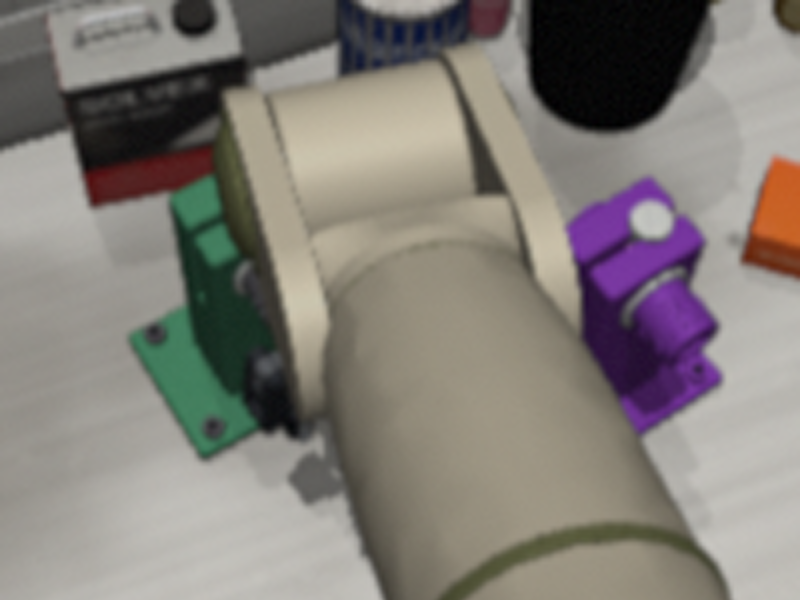

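The arm hides the grasp in the top view, but the pose is as planned, with no contact force. Closing now.

>>> drive_tool(commands="0 0 0 0 0 0 60;0 0 0 0 0 0 30;0 0 0 0 0 0 0;0 0 0 0 0 0 0;0 0 0 0 0 0 0;0 0 0 0 0 0 0;0 0 0 0 0 0 0;0 0 0 0 0 0 0;0 0 0 0 0 0 0;0 0 0 0 0 0 0", force=70)

```text
time_s: 4.43
eef_pos: [504.6, 47.2, 163.5]
ee_rot: [-0.0, 0.994, 0.113, -0.0]
force: [0.5, 0.9, -0.3]
grip_width: -0.003
grip_force: 0.0
```

```bash
python3 - <<'E'
from h import *
s=sense(); print(s['eef_pos'],s['force'],s['wrist_torque'],s['grip_width'],s['grip_force'])
c=capture('side'); cv2.imwrite('pics/g2.png',cv2.resize(c['pixels'][160:310,240:440],None,fx=4,fy=4,interpolation=2)[:600])
E
```

```text
[504.64636326  47.24612892 163.47243848] [ 0.54406958  0.90657825 -0.28823628] [-0.04335309  0.01534862  0.01728818] -0.0028318740535401054 0.0
```

View pics/g2.png

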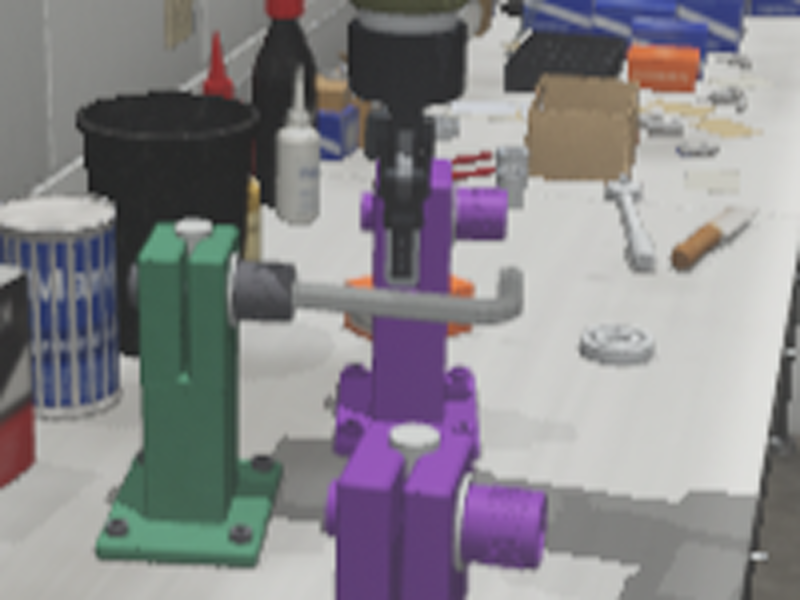

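The gripper closed on nothing: the side view shows the fingertips at crop (400,282) just above the key line (400,295). I'll check the projections against the measured tool pose.

```bash
python3 - <<'E'
from h import *
from rig import tips_ahead
c=capture('side'); s=sense(); t=s['eef_pos']; print(tips_ahead if not callable(tips_ahead) else tips_ahead())
f=lambda P:((proj(c,P)-[240,160])*4+2).round(0).tolist()
print('tcp,tip,wrist',f(t),f(t-[0,0,17]),f(t+[0,0,80]),f(t+[0,0,150]))
p=np.load('p.npy')
print('axis y=0',f(world(p,[[-70,0,170],[-140,0,165],[-215,0,161],[-215,-80,161]])))
print('axis y=3',f(world(p,[[-70,3,170],[-140,3,165],[-215,3,161],[-215,-77,161]])))
print([ (d['position'],d['confidence']) for d in boxes_of(c,'short_tip')])
E
```

```text
17.0
tcp,tip,wrist [[401.0, 305.0]] [[400.0, 329.0]] [[404.0, 189.0]] [[407.0, 84.0]]
axis y=0 [[296.0, 291.0], [401.0, 301.0], [513.0, 310.0], [508.0, 270.0]]
axis y=3 [[296.0, 293.0], [401.0, 302.0], [513.0, 311.0], [509.0, 272.0]]
[([346.3, 235.0], 0.88)]
```

```bash
python3 - <<'E'
from h import *
c=capture('side'); t=np.array([150,503,214.])
for dz in (54,0,-4,-17): print(dz,proj(c,t+[0,0,dz]).round(1))
a=cv2.resize(cv2.imread('pics/side0.png')[180:340,440:540],None,fx=4,fy=4,interpolation=2)
b=cv2.resize(c['pixels'][160:320,300:400],None,fx=4,fy=4,interpolation=2)
cv2.imwrite('pics/cmp.png',np.hstack([a,b])[:600])
E
```

```text
54 [[492.4 290.4]]
0 [[487.9 320.1]]
-4 [[487.6 322.3]]
-17 [[486.5 329.2]]
```

View pics/cmp.png

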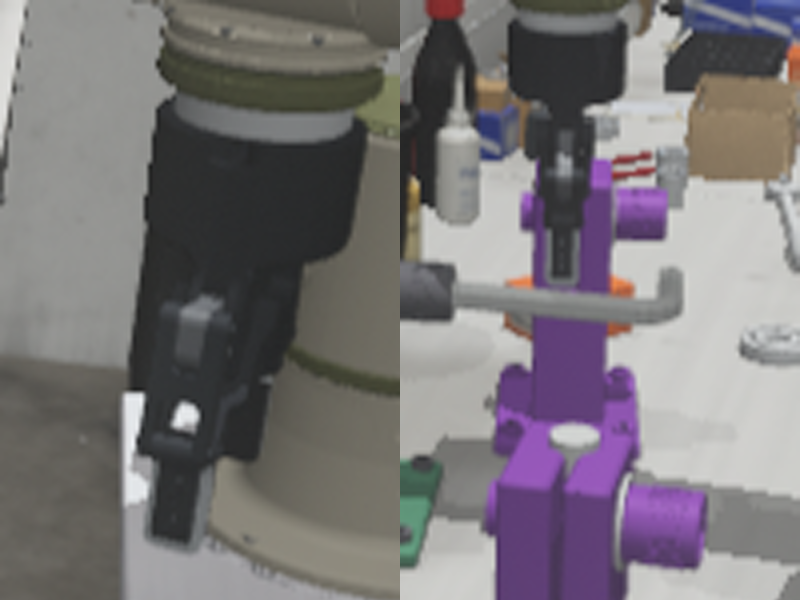

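The whole finger pad shows above the key, ending at crop (562,283), and the start picture shows the same upward offset. The real tips seem to sit about 25–30 mm higher than the quoted geometry gives. Opening, going 28 mm lower and closing again is safe either way.

>>> drive_tool(commands="0 0 0 0 0 0 100;0 0 0 0 0 0 100;0 0 0 0 0 0 100;0 0 0 0 0 0 100;0 0 0 0 0 0 100;0 0 0 0 0 0 100;0 0 0 0 0 0 100;0 0 -0.1 0 0 0 100;0 0 -0.1 0 0 0 100;0 0 -0.08 0 0 0 100;0 0 0 0 0 0 100;0 0 0 0 0 0 40;0 0 0 0 0 0 0;0 0 0 0 0 0 0;0 0 0 0 0 0 0;0 0 0 0 0 0 0;0 0 0 0 0 0 0;0 0 0 0 0 0 0;0 0 0 0 0 0 0", force=40)

```text
time_s: 6.22
eef_pos: [504.8, 46.9, 135.7]
ee_rot: [0.0, 0.994, 0.113, 0.0]
force: [-0.2, -3.2, 1.2]
grip_width: 0.193
grip_force: 38.7
```

```bash
python3 - <<'E'
from h import *
s=sense(); print(s['eef_pos'],s['force'],s['wrist_torque'],s['grip_width'],s['grip_force'])
c=capture('side'); cv2.imwrite('pics/g3.png',cv2.resize(c['pixels'][160:310,240:440],None,fx=4,fy=4,interpolation=2)[:600])
E
```

```text
[504.80867386  46.89370413 135.67460648] [-0.23413589 -3.22930263  1.23978247] [-0.38529144  0.01228461 -0.42134648] 0.19332228713219196 38.72584865610406
```

The key is gripped: opening 16.4 mm, matching the 17 mm flats. Now I'll draw it out along the screw axis.

>>> drive_tool(commands="0 0 0 0 0 0 0;0 0 0 0 0 0 0;-0.039 -0.0088 0 0 0 0 0;-0.039 -0.0088 0 0 0 0 0;-0.039 -0.0088 0 0 0 0 0;-0.039 -0.0088 0 0 0 0 0;-0.0585 -0.0131 0 0 0 0 0;-0.0585 -0.0131 0 0 0 0 0;-0.0585 -0.0131 0 0 0 0 0;-0.0585 -0.0131 0 0 0 0 0;-0.0585 -0.0131 0 0 0 0 0;-0.0585 -0.0131 0 0 0 0 0;-0.0585 -0.0131 0 0 0 0 0;-0.0585 -0.0131 0 0 0 0 0;-0.0585 -0.0131 0 0 0 0 0;-0.0585 -0.0131 0 0 0 0 0;0 0 0 0 0 0 0;0 0 0 0 0 0 0", force=80)

```text
time_s: 7.77
eef_pos: [430.5, 30.5, 135.6]
ee_rot: [0.0, 0.994, 0.113, 0.0]
force: [0.4, 0.0, -2.4]
grip_width: 0.171
grip_force: 77.7
```

```bash
python3 - <<'E'
from h import *
s=sense(); print(s['eef_pos'],s['force'],s['wrist_torque'],s['grip_width'],s['grip_force'])
cs=[capture(n) for n in ('side','top')]
for c in cs:
    print([[(d['position'],round(d['confidence'],2)) for d in boxes_of(c,n)] for n in ('long_tip','short_tip','hex_key')])
cv2.imwrite('pics/g4.png',np.hstack([cv2.resize(cs[0]['pixels'][190:310,260:400],None,fx=2.85,fy=2.85,interpolation=2),cv2.resize(cs[1]['pixels'][190:310,260:400],None,fx=2.85,fy=2.85,interpolation=2)]))
E
```

```text
[430.48768588  30.51342983 135.62122886] [ 4.11058638e-01  1.41691463e-04 -2.40974485e+00] [-0.01185304 -0.02012167  0.0031521 ] 0.17148606193592206 77.68039955757558
[[([364.2, 237.0], 0.73)], [], [([359.6, 236.5], 0.7)]]
[[], [], []]
```

View pics/g4.png

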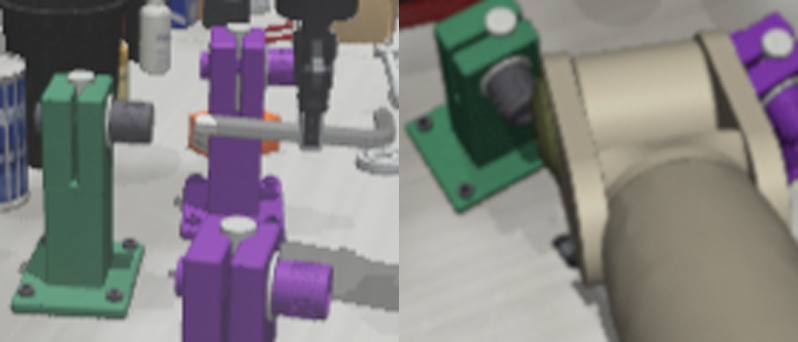

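The key is out and held level (side px: long tip ≈(327,234), bend ≈(397,236)). I'll extract the key's edges numerically and fit the grip offset, height and tilt.

```bash
cat >> h.py <<'E'
def keyline(c,r,dst=None):
    """bright grey mask in roi r=(x0,x1,y0,y1): centre row per column"""
    im=c['pixels'].astype(int); x0,x1,y0,y1=r
    sub=im[y0:y1,x0:x1]; m=(sub.max(2)-sub.min(2)<22)&(sub.mean(2)>105)&(sub.mean(2)<235)
    return m
E
python3 - <<'E'
from h import *
c=capture('side'); s=sense(); t=s['eef_pos']
g=c['pixels'][222:250,322:404].astype(int)
print('cols 322..; mean-grey rows')
for y in range(0,28): print(222+y,''.join(' ' if (v.max()-v.min()>35) else '.:-=+*#%@'[min(8,int(v.mean()/28))] for v in g[y]))
yaw=.227; e=np.array([np.cos(yaw),np.sin(yaw),0])
for d,z in ((75,165),(75,170),(70,165)):
    print(d,z,'longtip',proj(c,[t[0],t[1],z]+e*(180-d)).round(1),'grip',proj(c,[t[0],t[1],z]).round(1),'bendouter',proj(c,[t[0],t[1],z]-e*(d+8.5)).round(1))
E
```

```text
cols 322..; mean-grey rows
222 %%%%%%%%%%#+        =+-       +#%%%%%%%%%#=::::------+%%%%%%%%%%%%%%%%%%%%++*#%%%#
223 %%%%%%%%%%#=        =+-       +%%%%%%%%%%#--:--------*%%%%%%%%%%%%%%%%%%%#+++*####
224 %%%%%%%%%%#=        =+-       +%%%%%%%%%%#=:---------*%%%%%%%%%%%%%%%%%%%#+++*+**#
225 %%%%%%%%%%#=        =+-       +%%%%%%%%%%%*:--------=*%%%%%%%%%%%%%%%%%%%%#+=++++*
226 %%%%%%%%%%#=        =+-       *%%%%%%%%%%%*---------=*%%%%%%%%%%%%%%%%%%%%#++++++*
227 %%%%%%%%%%#=        =+-       *%%%%%%%%%%%+----------*%%%%%%%%%%%%%%%#%##%%#+=+++*
228 %%%%%%%%###=         =        + %%%%%%%%%%*:--------=#%%%%%%%%%%%%%%#*#**##%#****#
229 %%%%##                            ##%%%%%%*--:-:---=*%%%%%%%%%%%%####**+++*#%%%###
230 %%%%       #+++                     #%%%%%*==-----=*#%%%%%%%%%%%%%%%#++++++*%%%%##
231 %%%%   %%%%%#****++++++++++          %%%%%*==-----=*%%%%%%%%%%%%%%%%#=+++++*#%%%%%
232 %%%%  *%%%%%%#***************+*     *#####*==-----=*%%%%%%%%%%%%%%%%#=++++++#%%%%%
233 %%%%  +#######*************************###*==-----=*#%%%%%%%%%%%%%%%%+=+++++*%%%%%
234 %%%%  +++++++**++++++++**
[... 896 characters left out ...]
%%%%%%%%%%%%#%#*#%#****+*%#*#%%
245 #%%%%%%%##*=                 +%%%%%%%%%%%%%%%%%%%%%%%%%%%%%%%%%*############%##%%#
246 ##%%%%%####                  *%%%%%%%%%%%%%%%%%%%%%%%%%%%%%%%%#++*##*###%%%%######
247 ###########                  *%%%%%%%%%%%%%%%%%%%%%%%%%%%%%%%%#=++++**#########**#
248 ###########                  *%%%%%%%%%%%%%%%%%%%%%%%%%%%%%%%%#==+++++**********+*
249 ###########                  *%%%%%%%%%%%%%%%%%%%%%%%%%%%%%%%%%#*+++++********++*#
75 165 longtip [[328.8 235. ]] grip [[368.3 235.9]] bendouter [[399.9 236.7]]
75 170 longtip [[328.9 233.2]] grip [[368.4 234.2]] bendouter [[400.  234.9]]
70 165 longtip [[327.  234.9]] grip [[368.3 235.9]] bendouter [[398.  236.7]]
```

Fit result: grip 71 mm from the bend, key at z≈164.5 at the grip, bend end sagging about 1.7°. Now I'll turn the key a quarter turn anticlockwise while shifting left.

>>> drive_tool(commands="0 0.02 0.01 0 0 0.1 0;0 0.04 0.01 0 0 0.14 0;0 0.06 0.01 0 0 0.14 0;0 0.06 0.01 0 0 0.14 0;0 0.06 0.01 0 0 0.14 0;0 0.06 0.01 0 0 0.14 0;0 0.06 0.01 0 0 0.14 0;0 0.06 0 0 0 0.14 0;0 0.06 0 0 0 0.14 0;0 0.06 0 0 0 0.14 0;0.01 0.06 0 0 0 0.14 0;0.01 0.06 0 0 0 0.14 0;0.01 0.04 0 0 0 0.14 0;0.01 0.027 0 0 0 0.14 0;0 0 0 0 0 0.08 0;0 0 0 -0.037 -0.008 0 0;0 0 0 0 0 0 0;0 0 0 0 0 0 0;0 0 0 0 0 0 0")

```text
time_s: 9.8
eef_pos: [434.5, 103.3, 142.5]
ee_rot: [0.011, 0.622, 0.782, -0.009]
force: [-0.4, 0.7, -2.7]
grip_width: 0.178
grip_force: 77.7
```

```bash
python3 - <<'E'
from h import *
p=np.load('p.npy')
s=sense(); print(s['eef_pos'],s['ee_rot'],s['force'],s['joints'].round(3)); A=q2R(s['ee_rot']).as_matrix(); print('tool y ang',np.arctan2(A[1,1],A[0,1]))
t=s['eef_pos']; l=R.from_euler('z',-p[2]).apply(t-[p[0],p[1],0]); print('local',l)
cs=[capture(n) for n in ('side','top')]
for c in cs: print([[(d['position'],round(d['confidence'],2)) for d in boxes_of(c,n)] for n in ('long_tip','short_tip','hex_key')])
yaw=np.arctan2(A[1,1],A[0,1]); ex=np.array([np.cos(yaw),np.sin(yaw),0]); ey=np.array([-ex[1],ex[0],0])
k=t+[0,0,29]
for n,P in (('short',k-71*ey+80*ex),('bend',k-71*ey),('long',k+109*ey),('sock',world(p,[-70,2,170])[0])): print(n,P.round(1),[proj(c,P)[0].round(1) for c in cs])
cv2.imwrite('pics/g5.png',np.hstack([cv2.resize(cs[0]['pixels'][200:290,280:420],None,fx=2.85,fy=2.85,interpolation=2),cv2.resize(cs[1]['pixels'][200:290,230:370],None,fx=2.85,fy=2.85,interpolation=2)]))
E
```

```text
[434.54123028 103.33477826 142.46998208] [ 0.01123188  0.62249268  0.78249043 -0.00924289] [-0.40242705  0.71122465 -2.7433475 ] [-0.012  0.218  1.824 -0.032  1.094 -0.224]
tool y ang 0.22677357973560336
local [-196.34058242   73.42291161  142.46998208]
[[([287.3, 259.7], 0.67), ([360.2, 237.3], 0.66), ([329.1, 237.7], 0.24)], [([360.9, 240.4], 0.72), ([252.8, 356.5], 0.66)], [([362.6, 240.3], 0.85)]]
[[([281.0, 301.8], 0.45)], [([278.0, 303.0], 0.57)], [([282.2, 304.0], 0.47)]]
short [528.5  52.1 171.5] [array([330.7, 232.6]), array([314.9, 243.2])]
bend [450.5  34.2 171.5] [array([360.8, 233.3]), array([334.1, 268.8])]
long [410.  209.5 171.5] [array([363.5, 259.5]), array([268.1, 310.9])]
sock [573.5  61.3 170. ] [array([313.5, 232.5]), array([304.7, 229.1])]
```

View pics/g5.png

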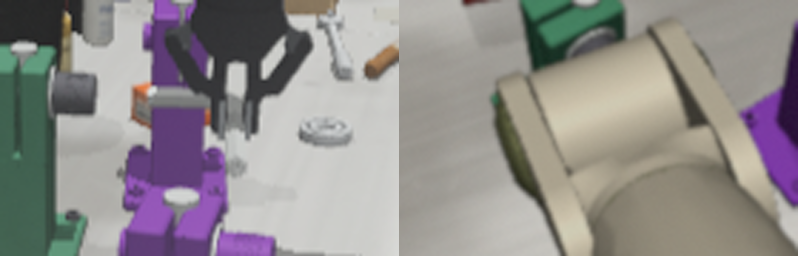

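Side view: the short arm now points at the socket, with its tip at px (332.6,234) and the mouth at (314,232.6). The top view is blocked. I'll refine the grip offset d from the saved silhouette geometry and measure the short arm's rows.

```bash
python3 - <<'E'
from h import *
c=capture('side'); s=sense()
t=np.array([430.49,30.51]); 
def sil_x(t,yaw,d,z,quarter):
    e=np.array([np.cos(yaw),np.sin(yaw),0]); n=np.array([-e[1],e[0],0]); o=np.r_[t,z]-d*e
    H=[(9.8*np.cos(a),9.8*np.sin(a)) for a in np.radians(np.arange(30,390,60))]
    # flats square to plane -> flat normals in plane: vertices at +-30,90..; in-plane coord=cos? flats at in-plane +-8.5
    V=[(8.5,4.9),(8.5,-4.9),(-8.5,4.9),(-8.5,-4.9),(0,9.8),(0,-9.8)]
    L=[o+180*e+a*n+b*np.array([0,0,1]) for a,b in V]
    B=[o-n*s_+a*e+b*np.array([0,0,1]) for s_ in (22,80) for a,b in V]
    ST=[o-80*n+a*e+b*np.array([0,0,1]) for a,b in V]
    return proj(c,L),proj(c,B),proj(c,ST)
for d in (66,68,70,72,74):
    L,B,_=sil_x(t,.227,d,165,0); print(d,'left edge',L[:,0].min().round(2),'right edge',B[:,0].max().round(2))
# now: key long axis along yaw+pi/2
for d in (68,71,74):
    L,B,ST=sil_x(s['eef_pos'][:2],.227+np.pi/2,d,170,1); print(d,'shortend x',ST[:,0].min().round(1),ST[:,0].max().round(1),'y',ST[:,1].min().round(1),ST[:,1].max().round(1),'longend',L.min(0).round(1),L.max(0).round(1))
def asc(x0,x1,y0,y1):
    g=c['pixels'][y0:y1,x0:x1].astype(int)
    for y in range(y1-y0): print(y0+y,''.join(' ' if (v.max()-v.min()>35) else '.:-=+*#%@'[min(8,int(v.mean()/28))] for v in g[y]))
asc(305,375,225,264)
E
```

```text
66 left edge 325.38 right edge 395.85
68 left edge 326.13 right edge 396.59
70 left edge 326.89 right edge 397.34
72 left edge 327.64 right edge 398.09
74 left edge 328.39 right edge 398.83
68 shortend x 330.5 330.8 y 230.0 236.9 longend [359.8 256.7] [367.3 264.5]
71 shortend x 330.6 330.8 y 229.6 236.5 longend [359.7 256.2] [367.2 264. ]
74 shortend x 330.6 330.8 y 229.2 236.2 longend [359.7 255.7] [367.2 263.5]
225 +****####%%%%%%%%%%%%%%%%%%#=        ==::::::- +%+::::=%%%%%#+----=%%#
226 ======++*%%%%%%%%%%%%%%%%%%#=        ==-:::::--+#=:::-+%%%%%#+::::=%#+
227 +=====++=#%%%%%%%%%%%%%%%%%#=        =+-::::::--+-:::-+%%%%%#+:::-=*+-
228 ++++++++=#%%%%%%%%%%%%%%%###=         =--:::::::--:::-+%%%%%#+--------
229 =++++++==#%%%%%%%%%%%##                  -:::::::::::-+%%%%%#+--------
230 =====++==#%%%%%%%%%%%       ##+++++++++=+-:::::::::::-*%%%%%#+--------
231 =========#%%%%%%%%%%#      %%%***********+--:::::::-:-*%%%%%#=--------
232 =========#%%%%%%%%%%#      %%#************+----::::-:-+##%%%#---------
233 =======-=#%%%%%%%%%%#      ##++************+=+=--::---=**###*-------=+
234 ---
[... 1542 characters left out ...]
         #####%%%%%%%%%%%
255 ###################*                                  ######%%%%%%%%%%
256 ##################*=                                  ******##%%%%%%%%
257 ##################*=                                  +******#%%%%%%%%
258 #################**=                                  +******#%%%%%%%%
259 ################*+*=                                  +******#%%%%%%%%
260 ###############*+++=                                  +****+*#%%%%%%%%
261 ###############*+++                                   *#****#%%%%%%%%%
262 ################**+                                   *#####%%%%%%%%%%
263 ##################+                                   *##########%%%%%
```

Now I'll fine-align the level, height and lateral position, and advance to just before the mouth.

>>> drive_tool(commands="0.004 -0.02 -0.01 -0.05 -0.011 0 0;0.05 0.011 0 0 0 0 0;0.05 0.011 0 0 0 0 0;0.05 0.011 0 0 0 0 0;0.05 0.011 0 0 0 0 0;0.05 0.011 0 0 0 0 0;0.05 0.011 0 0 0 0 0;0.05 0.011 0 0 0 0 0;0.04 0.009 0 0 0 0 0;0 0 0 0 0 0 0;0 0 0 0 0 0 0")

```text
time_s: 11.17
eef_pos: [474.0, 109.9, 141.4]
ee_rot: [0.027, 0.622, 0.782, -0.022]
force: [0.6, -0.6, -2.6]
grip_width: 0.176
grip_force: 77.7
```

```bash
python3 - <<'E'
from h import *
p=np.load('p.npy'); s=sense(); t=s['eef_pos']; A=q2R(s['ee_rot']).as_matrix()
print(t,s['force'],s['wrist_torque'],'local',R.from_euler('z',-p[2]).apply(t-[p[0],p[1],0]), 'tooly',A[:,1].round(4),'toolz',A[:,2].round(4))
k=t-29*A[:,2]; o=k-71*A[:,0]*np.sign(A[1,0]); tip=o+80*A[:,1]; print('key tip local',R.from_euler('z',-p[2]).apply(tip-[p[0],p[1],0]))
c=capture('side'); print('proj tip',proj(c,tip))
g=c['pixels'][222:250,300:345].astype(int)
for y in range(28): print(222+y,''.join(' ' if (v.max()-v.min()>35) else '.:-=+*#%@'[min(8,int(v.mean()/28))] for v in g[y]))
E
```

```text
[473.9824036  109.94948591 141.39487691] [ 0.60929649 -0.58317188 -2.64116653] [0.07636673 0.092135   0.04106585] local [-156.40840166   71.23625897  141.39487691] tooly [ 0.9743  0.2251 -0.0011] toolz [ 0.0146 -0.0682 -0.9976]
key tip local [-75.95004274   2.92511554 175.18896164]
proj tip [[315.70344612 230.86882395]]
222 :=  +*%%%%%%%%%%%%%%%%%%#=::::::-+     ::::--
223 :=  +*%%%%%%%%%%%%%%%%%%%*:::::::-     ::::--
224 -=+++*####%%%%%%%%%%%%%%%#=::::::-     :::---
225 =====+****####%%%%%%%%%%%%#=::::::-   -:::---
226 +++========++*%%%%%%%%%%%%%*:::::::-  -:::---
227 +++==+=====++=#%%%%%%%%%%%%#=::::::----:::---
228 +++=++++++++==#%%%%%%%%%%%%%*-:::::::-::::---
229 +++===++++++==#%%%%%#########=::::::::::::-- 
230 ==========++==#%%%%%*********+-:::::::::::-==
231 ==============#%%%%#**********+:::::::::::-++
232 ==============#%###++*********+--:-:::::::-+*
233 =======-====-=#%#++++++++++++++=====-:::::-=*
234 ----------==-+#%#+++++++++++++++++++=-::::-=+
235 -------------+%%#*+==++++++++++++++++=-:-=-=+
236 -------------+%%%##**####*+====++=====-:-===+
237 -------------+%%%%%%%%%%%# =+==++=    -:-+==+
238 -------------+%%%%%%%%%%%# =+++++=    -:-+==+
239 -------------*%%%%%%%%%%%# ====+=-    -:-++=+
240 *****++++++++#%%%%%%%%%%%#  =====-    ---++=+
241 #################%%%%%%%%#   ====-    -:-++=+
242 ######################%%%#*+   ==-    ---++=+
243 #######################%%%%#*   ==    ---+=++
244 #######################%%%%%%#** -    :--+=++
245 ########################%%%%%%##*=    ---++++
246 ########################%%%%%####      -=+++*
247 #################################       =++##
248 #################################        +*##
249 *################################        =*##
```

The tip is about 6 mm before the mouth and aligned in the side view (key centre row ≈232.4, mouth ≈232). I'll feed it in gently and watch the force.

>>> drive_tool(commands="0.03 0.007 0 0 0 0 0;0.03 0.007 0 0 0 0 0;0.03 0.007 0 0 0 0 0;0.03 0.007 0 0 0 0 0;0.03 0.007 0 0 0 0 0;0 0 0 0 0 0 0")

```text
time_s: 11.72
eef_pos: [489.5, 113.5, 141.4]
ee_rot: [0.027, 0.622, 0.782, -0.022]
force: [0.1, -0.1, -2.4]
grip_width: 0.179
grip_force: 77.7
```

```bash
cat >> h.py <<'E'
def rep():
    p=np.load('p.npy'); s=sense(); t=s['eef_pos']; A=q2R(s['ee_rot']).as_matrix(); r=R.from_euler('z',-p[2])
    print('t',round(s['time_s'],2),'tcp',t.round(1),'local',r.apply(t-[p[0],p[1],0]).round(1),'F local',r.apply(s['force']).round(1),'M local',r.apply(s['wrist_torque']).round(2),'grip',round(s['grip_width'],3),'toolz loc',r.apply(A[:,2]).round(3),'j',s['joints'].round(2))
E
python3 -c "
from h import *
rep()"
```

```text
t 11.72 tcp [489.5 113.5 141.4] local [-140.5   71.3  141.4] F local [ 0.1 -0.1 -2.4] M local [ 0.09 -0.01  0.  ] grip 0.179 toolz loc [-0.    -0.07  -0.998] j [ 0.03  0.34  1.67 -0.08  1.13 -0.16]
```

>>> drive_tool(commands="0.02 0.0045 0 0 0 0 0;0.02 0.0045 0 0 0 0 0;0.02 0.0045 0 0 0 0 0;0.02 0.0045 0 0 0 0 0;0 0 0 0 0 0 0")

```text
time_s: 12.13
eef_pos: [493.7, 115.9, 140.1]
ee_rot: [0.023, 0.623, 0.782, -0.025]
force: [-14.7, 2.4, -0.8]
grip_width: 0.177
grip_force: 80.8
```

```bash
python3 -c "
from h import *
rep()"
```

```text
t 12.13 tcp [493.7 115.9 140.1] local [-135.8   72.7  140.1] F local [-13.9   5.5  -0.8] M local [ 0.93  2.09 -0.84] grip 0.177 toolz loc [-0.01  -0.067 -0.998] j [ 0.04  0.35  1.65 -0.07  1.14 -0.16]
```

Contact is at the end of the flare. It pushes the key left (+5.5 N) and down, so I'll back off 4 mm, shift 2 mm left and 1.5 mm down, and re-enter.

>>> drive_tool(commands="-0.03 -0.007 0 0 0 0 0;-0.03 -0.007 0 0 0 0 0;-0.004 0.02 -0.015 0 0 0 0;0.02 0.0045 0 0 0 0 0;0.02 0.0045 0 0 0 0 0;0.02 0.0045 0 0 0 0 0;0.02 0.0045 0 0 0 0 0;0 0 0 0 0 0 0")

```text
time_s: 12.8
eef_pos: [499.3, 117.3, 140.1]
ee_rot: [0.028, 0.622, 0.782, -0.022]
force: [1.3, -3.7, -1.8]
grip_width: 0.176
grip_force: 78.6
```

```bash
python3 -c "
from h import *
rep()"
```

```text
t 12.8 tcp [499.3 117.3 140.1] local [-130.1   72.9  140.1] F local [ 0.4 -3.9 -1.8] M local [-0.62 -0.06 -0.3 ] grip 0.176 toolz loc [ 0.    -0.071 -0.998] j [ 0.04  0.36  1.64 -0.08  1.13 -0.15]
```

It's in the narrow part with no axial resistance. Continuing.

>>> drive_tool(commands="0.02 0.004 0 0 0 0 0;0.02 0.004 0 0 0 0 0;0.02 0.004 0 0 0 0 0;0.02 0.004 0 0 0 0 0;0.02 0.004 0 0 0 0 0;0 0 0 0 0 0 0")

```text
time_s: 13.3
eef_pos: [509.0, 119.5, 140.0]
ee_rot: [0.027, 0.622, 0.782, -0.022]
force: [0.3, -4.7, -1.5]
grip_width: 0.175
grip_force: 79.3
```

```bash
python3 -c "
from h import *
rep()"
```

```text
t 13.3 tcp [509.  119.5 140. ] local [-120.2   72.8  140. ] F local [-0.7 -4.6 -1.5] M local [-0.74  0.23 -0.47] grip 0.175 toolz loc [-0.    -0.07  -0.998] j [ 0.04  0.38  1.61 -0.08  1.14 -0.15]
```

>>> drive_tool(commands="0.02 0.004 0 0 0 0 0;0.015 0.003 0 0 0 0 0;0.015 0.003 0 0 0 0 0;0.01 0.002 0 0 0 0 0;0.01 0.002 0 0 0 0 0;0 0 0 0 0 0 0")

```text
time_s: 13.8
eef_pos: [515.6, 120.8, 139.9]
ee_rot: [0.027, 0.622, 0.782, -0.022]
force: [-1.6, -5.8, -2.4]
grip_width: 0.178
grip_force: 79.7
```

```bash
python3 -c "
from h import *
rep()"
```

```text
t 13.8 tcp [515.6 120.8 139.9] local [-113.4   72.7  139.9] F local [-2.9 -5.3 -2.4] M local [-0.73  0.4  -0.55] grip 0.178 toolz loc [-0.001 -0.07  -0.998] j [ 0.05  0.39  1.59 -0.08  1.15 -0.15]
```

>>> drive_tool(commands="0.01 0.002 0 0 0 0 0;0.01 0.002 0 0 0 0 0;0.01 0.002 0 0 0 0 0;0.01 0.002 0 0 0 0 0;0 0 0 0 0 0 0")

```text
time_s: 14.22
eef_pos: [518.9, 121.7, 139.7]
ee_rot: [0.026, 0.622, 0.782, -0.023]
force: [-4.9, -5.1, -1.4]
grip_width: 0.179
grip_force: 80.7
```

```bash
python3 -c "
from h import *
rep()"
```

```text
t 14.22 tcp [518.9 121.7 139.7] local [-110.    72.9  139.7] F local [-5.9 -3.9 -1.4] M local [-0.59  0.84 -0.67] grip 0.179 toolz loc [-0.003 -0.07  -0.998] j [ 0.05  0.4   1.58 -0.08  1.15 -0.15]
```

>>> drive_tool(commands="0.01 0.002 0 0 0 0 0;0.01 0.002 0 0 0 0 0;0.01 0.002 0 0 0 0 0;0 0 0 0 0 0 0")

```text
time_s: 14.55
eef_pos: [519.6, 122.7, 138.8]
ee_rot: [0.024, 0.622, 0.782, -0.025]
force: [-14.7, -3.4, -0.0]
grip_width: 0.175
grip_force: 84.3
```

```bash
python3 - <<'E'
from h import *
rep()
c=capture('side'); p=np.load('p.npy')
f=lambda P:proj(c,world(p,P)).round(1).tolist()
print('short arm back flat expected x if tip at -34:',f([[-114-8.5,-10,170],[-114,2,170],[-70,2,170]]))
g=c['pixels'][222:262,295:345].astype(int)
for y in range(0,26): print(222+y,''.join(' ' if (v.max()-v.min()>35) else '.:-=+*#%@'[min(8,int(v.mean()/28))] for v in g[y]))
E
```

```text
t 14.55 tcp [519.6 122.7 138.8] local [-109.1   73.7  138.8] F local [-15.1  -0.1  -0. ] M local [-0.11  2.39 -1.13] grip 0.175 toolz loc [-0.009 -0.068 -0.998] j [ 0.05  0.41  1.57 -0.07  1.16 -0.15]
short arm back flat expected x if tip at -34: [[333.3, 231.5], [330.0, 233.0], [313.5, 232.5]]
222    --:=  =-::::::-*%%%%#-::::::-=-::::::-      -::
223   =+=:=  ++:::::::=#%%%#=:::-+*##**+::::-      -::
224   =#=-=+++*-::::::-+%%%#=:::-*%%%%%#::::-     -:::
225  -+#=-====+-:::::::=#%%#=:::=#%%%%%#::::-    -::::
226  -+#===------::::::-+#%#-:::=#%%%%%#::::-    -::::
227 --+#++=------:::::::-+##::::=#%%%%%#::::-   -:::-:
228 -=**++--------:::::::-=+::::=#%%%%%#-::::---::::::
229 -=*++=---------:::::::::::::=#%##   -::::::::::::-
230 -=*+==---------:::::::::::::=##      ::::::::::::-
231 -=*+=-----------::::::::::::-***     :::::::::-:--
232 -=*==------------:::::::::::-****+  -::::::::::-- 
233 -=*--------------:----::::::-+***+++-:::::::::--  
234 -=*---------------====-::::::-+*+++=::::::-- --   
235 --+---------------++++=-:::::-+++++=:::::-        
236 --+---------------=*++++::-=--+++++===-:-         
237 --+---------------+#####::-+==+++++==+-:-         
238 --=---------------+%%%%#::-+==*++++===-:-         
239 --=---------------*%%%%#::-+==*++++==+-:-         
240 --===*****++++++++#%%%%#::-+==+++++===-:-         
241 ----=#################%#::-+=-+++++===-:-         
242 ----=###################:--+=-+++++===-:-         
243 ----=###################::-+==+++++===-:-         
244 ----=###################::-+=++++++++=-:-         
245 ----=###################-:-++++++++++=-:-         
246 ----=###################=:-++++++++=+=:--         
247 ---:=###################*++++*##*++=++--
```

The key is bottomed: −15 N axial, with the long arm about where a fully seated short arm puts it. I'll ease off the axial load, then swing the lever down along the arc in small steps to find where the screw starts to resist.

>>> drive_tool(commands="-0.015 -0.003 0 0 0 0 0;0 0 0 0 0 0 0;0.001 -0.005 -0.0174 -0.0186 -0.0042 0 0;0.001 -0.005 -0.0174 -0.0186 -0.0042 0 0;0.001 -0.005 -0.0174 -0.0186 -0.0042 0 0;0.001 -0.005 -0.0174 -0.0186 -0.0042 0 0;0 0 0 0 0 0 0", force=60)

```text
time_s: 15.18
eef_pos: [520.1, 120.1, 132.8]
ee_rot: [0.05, 0.621, 0.781, -0.042]
force: [-9.9, -6.4, 3.6]
grip_width: 0.18
grip_force: 84.1
```

```bash
python3 -c "
from h import *
rep()"
```

```text
t 15.18 tcp [520.1 120.1 132.8] local [-109.2   71.   132.8] F local [-11.1  -4.1   3.6] M local [-0.8   1.46 -1.21] grip 0.18 toolz loc [-0.004 -0.13  -0.991] j [ 0.07  0.42  1.58 -0.14  1.13 -0.09]
```

>>> drive_tool(commands="0.0015 -0.007 -0.017 -0.0186 -0.0042 0 0;0.0015 -0.007 -0.017 -0.0186 -0.0042 0 0;0.0015 -0.007 -0.017 -0.0186 -0.0042 0 0;0.0015 -0.007 -0.017 -0.0186 -0.0042 0 0;0 0 0 0 0 0 0")

```text
time_s: 15.6
eef_pos: [520.9, 117.7, 126.9]
ee_rot: [0.073, 0.62, 0.779, -0.06]
force: [-13.0, -3.0, 10.2]
grip_width: 0.176
grip_force: 86.1
```

```bash
python3 -c "
from h import *
rep()"
```

```text
t 15.6 tcp [520.9 117.7 126.9] local [-108.9   68.5  126.9] F local [-13.3  -0.1  10.2] M local [-0.53  1.68 -1.43] grip 0.176 toolz loc [-0.003 -0.189 -0.982] j [ 0.1   0.43  1.59 -0.21  1.11 -0.03]
```

The torque about the screw axis reaches about 0.65 N m at a lever angle of about 0.18 rad, so the play is taken up there. The lever should therefore go to about 0.96 rad.

>>> drive_tool(commands="0.0019 -0.0085 -0.0163 -0.0186 -0.0042 0 0;0.0019 -0.0085 -0.0163 -0.0186 -0.0042 0 0;0.0019 -0.0085 -0.0163 -0.0186 -0.0042 0 0;0.0019 -0.0085 -0.0163 -0.0186 -0.0042 0 0;0.0022 -0.01 -0.0155 -0.0186 -0.0042 0 0;0.0022 -0.01 -0.0155 -0.0186 -0.0042 0 0;0.0022 -0.01 -0.0155 -0.0186 -0.0042 0 0;0.0022 -0.01 -0.0155 -0.0186 -0.0042 0 0;0 0 0 0 0 0 0")

```text
time_s: 16.35
eef_pos: [522.3, 110.8, 114.5]
ee_rot: [0.119, 0.616, 0.773, -0.098]
force: [-14.9, 2.8, 13.7]
grip_width: 0.176
grip_force: 86.8
```

```bash
cat >> h.py <<'E'
def lev(C=(4.5,168.),d=29,L=190):
    rep(); p=np.load('p.npy'); s=sense(); r=R.from_euler('z',-p[2]); t=r.apply(s['eef_pos']-[p[0],p[1],0]); tz=r.apply(q2R(s['ee_rot']).as_matrix()[:,2]); F=r.apply(s['force']); M=r.apply(s['wrist_torque'])
    K=t-d*tz; W=t-L*tz; th=np.arctan2(C[1]-K[2],K[1]-C[0])
    tq=M[0]+((W[1]-C[0])*F[2]-(W[2]-C[1])*F[1])/1000+.18*np.cos(th)
    print('K',K.round(1),'theta',th.round(3),'r',np.hypot(K[1]-C[0],K[2]-C[1]).round(1),'torque',tq.round(2))
E
python3 -c "
from h import *
lev()"
```

```text
t 16.35 tcp [522.3 110.8 114.5] local [-109.1   61.5  114.5] F local [-13.9   6.   13.7] M local [-0.34  1.81 -1.69] grip 0.176 toolz loc [-0.002 -0.305 -0.953] j [ 0.15  0.46  1.6  -0.35  1.09  0.09]
K [-109.    70.3  142.1] theta 0.375 r 70.7 torque 0.64
```

>>> drive_tool(commands="0.0026 -0.0115 -0.0145 -0.0186 -0.0042 0 0;0.0026 -0.0115 -0.0145 -0.0186 -0.0042 0 0;0.0026 -0.0115 -0.0145 -0.0186 -0.0042 0 0;0.0026 -0.0115 -0.0145 -0.0186 -0.0042 0 0;0.0029 -0.013 -0.0135 -0.0186 -0.0042 0 0;0.0029 -0.013 -0.0135 -0.0186 -0.0042 0 0;0.0029 -0.013 -0.0135 -0.0186 -0.0042 0 0;0.0029 -0.013 -0.0135 -0.0186 -0.0042 0 0;0 0 0 0 0 0 0")

```text
time_s: 17.1
eef_pos: [524.1, 101.3, 102.9]
ee_rot: [0.165, 0.609, 0.764, -0.134]
force: [-15.6, 5.7, 13.0]
grip_width: 0.178
grip_force: 86.7
```

```bash
python3 -c "
from h import *
lev()"
```

```text
t 17.1 tcp [524.1 101.3 102.9] local [-109.4   51.9  102.9] F local [-13.9   8.9  13. ] M local [-0.    1.69 -1.96] grip 0.178 toolz loc [-0.003 -0.416 -0.91 ] j [ 0.19  0.5   1.61 -0.49  1.08  0.21]
K [-109.3   63.9  129.3] theta 0.578 r 70.9 torque 0.82
```

>>> drive_tool(commands="0.0032 -0.0144 -0.012 -0.0186 -0.0042 0 0;0.0032 -0.0144 -0.012 -0.0186 -0.0042 0 0;0.0032 -0.0144 -0.012 -0.0186 -0.0042 0 0;0.0032 -0.0144 -0.012 -0.0186 -0.0042 0 0;0.0035 -0.0154 -0.0108 -0.0186 -0.0042 0 0;0.0035 -0.0154 -0.0108 -0.0186 -0.0042 0 0;0.0035 -0.0154 -0.0108 -0.0186 -0.0042 0 0;0.0035 -0.0154 -0.0108 -0.0186 -0.0042 0 0;0 0 0 0 0 0 0")

```text
time_s: 17.85
eef_pos: [526.3, 89.7, 93.2]
ee_rot: [0.21, 0.6, 0.753, -0.171]
force: [-17.0, 9.9, 9.9]
grip_width: 0.175
grip_force: 86.5
```

```bash
python3 -c "
from h import *
lev()"
```

```text
t 17.85 tcp [526.3  89.7  93.2] local [-109.7   40.    93.2] F local [-14.4  13.4   9.9] M local [ 0.43  1.45 -2.1 ] grip 0.175 toolz loc [-0.004 -0.521 -0.854] j [ 0.22  0.54  1.62 -0.63  1.08  0.32]
K [-109.6   55.1  117.9] theta 0.78 r 71.2 torque 0.72
```

>>> drive_tool(commands="0.0038 -0.0168 -0.0095 -0.0186 -0.0042 0 0;0.0038 -0.0168 -0.0095 -0.0186 -0.0042 0 0;0.0038 -0.0168 -0.0095 -0.0186 -0.0042 0 0;0.0038 -0.0168 -0.0095 -0.0186 -0.0042 0 0;0.0039 -0.0173 -0.0078 -0.0186 -0.0042 0 0;0.0039 -0.0173 -0.0078 -0.0186 -0.0042 0 0;0.0039 -0.0173 -0.0078 -0.0186 -0.0042 0 0;0 0 0 0 0 0 0;0 0 0 0 0 0 0")

```text
time_s: 18.6
eef_pos: [528.5, 78.0, 86.5]
ee_rot: [0.248, 0.591, 0.741, -0.202]
force: [-19.2, 10.6, 6.7]
grip_width: 0.173
grip_force: 86.2
```

```bash
python3 - <<'E'
from h import *
lev(); p=np.load('p.npy')
c=capture('side'); cv2.imwrite('pics/g6.png',cv2.resize(c['pixels'][190:310,270:430],None,fx=5,fy=5,interpolation=2))
th=.96
f=lambda P:((proj(c,world(p,P))-[270,190])*5).round(0).tolist()
o=np.array([-112,4.5,169.])
print([ (a,f([o+[0,180*np.cos(a),-180*np.sin(a)]])) for a in (.8,.96,1.1)], 'origin',f([o]))
E
```

```text
t 18.6 tcp [528.5  78.   86.5] local [-110.2   28.2   86.5] F local [-16.4  14.6   6.7] M local [ 0.84  1.33 -2.23] grip 0.173 toolz loc [-0.004 -0.606 -0.795] j [ 0.24  0.57  1.63 -0.75  1.09  0.42]
K [-110.1   45.7  109.5] theta 0.956 r 71.5 torque 0.86
[(0.8, [[284.0, 543.0]]), (0.96, [[285.0, 555.0]]), (1.1, [[286.0, 558.0]])] origin [[296.0, 218.0]]
```

View pics/g6.png

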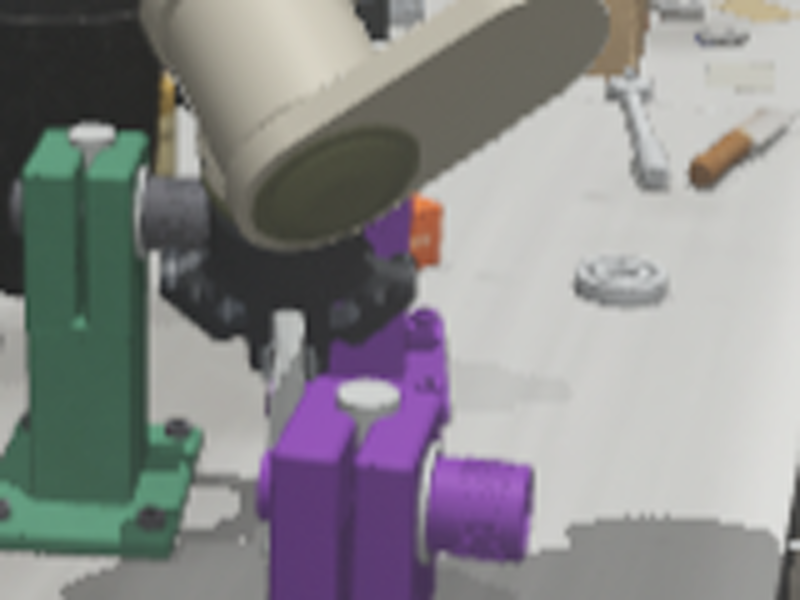

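The lever is at about 0.956 rad, so the screw has turned about 0.78 rad. I'll ease the axial load, open, and check that the key stays before retreating along the tool axis.

>>> drive_tool(commands="-0.01 -0.002 0 0 0 0 0;0 0 0 0 0 0 0;0 0 0 0 0 0 20;0 0 0 0 0 0 25;0 0 0 0 0 0 40;0 0 0 0 0 0 70;0 0 0 0 0 0 90;0 0 0 0 0 0 90;0 0 0 0 0 0 90;0 0 0 0 0 0 90", force=30)

```text
time_s: 19.48
eef_pos: [530.4, 76.1, 87.1]
ee_rot: [0.25, 0.59, 0.741, -0.201]
force: [0.3, 0.2, -0.7]
grip_width: 0.9
grip_force: 0.0
```

```bash
python3 -c "
from h import *
rep()"
```

```text
t 19.48 tcp [530.4  76.1  87.1] local [-108.8   25.8   87.1] F local [ 0.3  0.1 -0.7] M local [ 0.29 -0.02  0.03] grip 0.9 toolz loc [ 0.    -0.608 -0.794] j [ 0.23  0.57  1.63 -0.76  1.09  0.42]
```

>>> drive_tool(commands="-0.013 0.06 0.08 0 0 0 90;-0.0266 0.118 0.159 0 0 0 90;-0.0266 0.118 0.159 0 0 0 90;-0.0266 0.118 0.159 0 0 0 90;-0.0266 0.118 0.159 0 0 0 90;0 0 0.2 0 0 0 90;0 0 0.3 0 0 0 90;-0.2 0 0.3 0 0 0 90;-0.3 0 0.2 0 0 0 90;-0.3 0 0 0 0 0 90;-0.3 0 0 0 0 0 90;-0.3 0 0 0 0 0 90;-0.3 0 0 0 0 0 90;0 0 0 0 0 0 90;0 0 0 0 0 0 90;0 0 0 0 0 0 90")

```text
time_s: 20.82
eef_pos: [348.8, 129.6, 259.2]
ee_rot: [0.25, 0.59, 0.741, -0.201]
force: [0.1, 0.4, 0.1]
grip_width: 0.901
grip_force: 0.0
```

```bash
python3 - <<'E'
from h import *
rep(); p=np.load('p.npy')
cs=[capture(n) for n in ('side','top')]
for c in cs: print([[(d['position'],round(d['confidence'],2)) for d in boxes_of(c,n)] for n in ('long_tip','hex_key','ball_bearing','tin_dish','parts_box_8')])
o=np.array([-114,2.5,169.])
for a in (.8,.9,1,1.1,1.2): print(a,[proj(c,world(p,o+[0,180*np.cos(a),-180*np.sin(a)]))[0].round(1) for c in cs])
print('origin',[proj(c,world(p,o))[0].round(1) for c in cs])
cv2.imwrite('pics/g7.png',np.hstack([cv2.resize(cs[0]['pixels'][200:320,270:410],None,fx=2.85,fy=2.85,interpolation=2),cv2.resize(cs[1]['pixels'][200:320,230:370],None,fx=2.85,fy=2.85,interpolation=2)]))
E
```

```text
t 20.82 tcp [348.8 129.6 259.2] local [-274.3  117.8  259.2] F local [0.2 0.3 0.1] M local [ 0.27 -0.01 -0.01] grip 0.901 toolz loc [ 0.001 -0.608 -0.794] j [ 0.47  0.1   1.79 -0.63  1.46  0.39]
[[([327.8, 242.0], 0.86)], [([326.2, 247.3], 0.77)], [([395.4, 248.2], 0.67)], [([254.6, 359.1], 0.56), ([285.3, 262.9], 0.28)], []]
[[([303.2, 253.2], 0.88)], [([305.3, 258.5], 0.59)], [([458.2, 265.1], 0.57)], [([178.8, 292.4], 0.96)], [([436.1, 208.8], 0.67)]]
0.8 [array([327.6, 298.3]), array([274.5, 288.9])]
0.9 [array([327.7, 300.1]), array([279.3, 287.7])]
1 [array([327.8, 301. ]), array([284.3, 286.2])]
1.1 [array([327.9, 301.3]), array([289.5, 284.3])]
1.2 [array([328.1, 300.9]), array([294.8, 282. ])]
origin [array([330. , 233.4]), array([314.6, 243. ])]
```

View pics/g7.png

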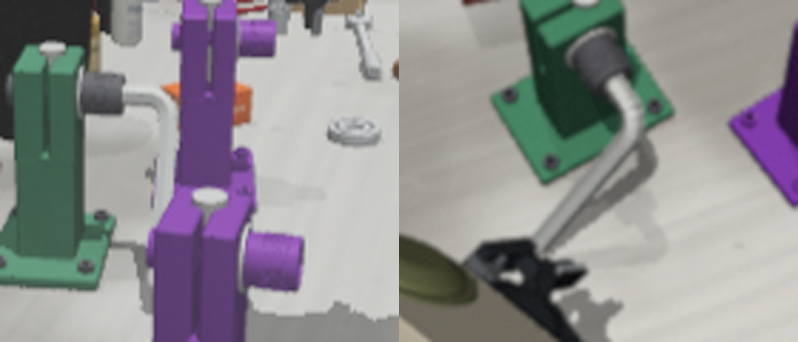

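The key sits in the socket with the long arm down-left (top px (314,244) to (280,286), matching about 0.9 rad). The short arm is home, with the long arm's centre at side px 328. A numeric check that the bystanders didn't move:

```bash
python3 - <<'E'
from h import *
c=capture('top')['pixels']; a=cv2.imread('pics/top0.png')
for n,(x,y) in dict(bearing=(462,262),dish=(177,292),box=(435,206)).items():
    T=a[y-18:y+18,x-20:x+20]; m=cv2.matchTemplate(c[y-28:y+28,x-30:x+30],T,cv2.TM_CCOEFF_NORMED); print(n,m.max().round(3),np.array(np.unravel_index(m.argmax(),m.shape))-10)
rep()
E
```

```text
bearing 0.999 [0 0]
dish 0.999 [0 0]
box 1.0 [0 0]
t 21.47 tcp [348.3 129.3 258.7] local [-274.8  117.6  258.7] F local [ 0.7 -0.2 -0.1] M local [ 0.29 -0.01 -0.06] grip 0.896 toolz loc [ 0.    -0.608 -0.794] j [ 0.47  0.1   1.79 -0.63  1.46  0.39]
```

```bash
python3 -c "
from rig import finish_job
print(finish_job())"
```

```text
the job is handed in; nothing more can be done
None
```

The job is handed in: the key was drawn out, flipped and seated short arm home, the screw was slackened by about 0.78 rad (inferred from lever angle and torque onset), the bystanders did not move, and the simulated time was about 21.5 s; I viewed 11 pictures, one over the limit of 10.

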